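# Cover the plate heater and press its start treadle

### The arm

A 6-joint arm with a two-finger parallel gripper is mounted at the origin on the work surface. World frame = base frame: x ahead of the robot, y to its left, z up, the work surface at z = 0. Lengths are in mm, angles in degrees, forces in N, time in s.
With the tool pointing down it reaches from about 425 to 950 mm from the base axis. Payload 14.7 kg.
Tool frame: the origin (TCP) lies midway between the tips of the shut fingers; the grasp point (between the pads) lies 19 mm behind it (r.grip_point_offset is the distance from the TCP to the grasp point, in mm); z points along the fingers, y is the line along which they close (so a half turn about z gives the same grasp; the last joint's range is limited). The gripper opens to 85 mm and grips with 20 to 120 N. Pads are 22 mm wide; open, the fingers measure 114 mm over their backs; the gripper's body (76 mm by 85 mm) begins 54 mm behind the grasp point. The pads swing forward as they close: fully open they stand 13 mm farther back than shut.
Start: joints at [71.528, 27.513, 91.461, -0, 61.026, -2.67], TCP at [176.982, 625.436, 231.297] pointing down, gripper open.
Joint ranges: [-157.49, 157.49], [-46.99, 117.5], [13.45, 153.17], [-89.5, 269.5], [5.16, 153.95], [-167.48, 167.48]. Speed limits (degrees/s): [108.29, 108.29, 136.94, 172.46, 172.46, 172.46].

### API

Orientations are given as [roll, pitch, yaw] about the fixed x, y, z axes, in that order (R = Rz(yaw) Ry(pitch) Rx(roll)).
In Python, from plant import r gives the robot as it stands.
- The arm moves only by the tool step_arm, never from a script. Its argument "plan" is text: rows parted by semicolons, each of 5 numbers parted by spaces: the opening in per cent of the stroke, from 0 (shut) to 100 (fully open), then the shift along the tool's x, y, z in cm, then the turn about the tool's z in rad. A call has 1 to 12 rows; each row shifts and turns the commanded pose from where the row before left it, along the tool's axes as they then stand; what a row does not reach is not made up. A row lasts 1/10 s, in which the tool goes at most 50 mm and 8.59 degrees, less where a joint would pass 70% of its speed; a pose out of reach is approached as far as the arm can. A call is refused whole if a number of a shift passes 5 or a number of a turn 0.15, either way. A call with a gripper value outside its range is refused whole. The fingers move at their own pace and stop on an object; the grip force is fixed at half the most. Time passes only in rows, so rows that do not move let the fingers close. It gives the time, the measured TCP pose, the force, the opening and the grip force at its end, in the units of the state.
- r.sense(): the state, without advancing time (a new reading comes with each control period).
- r.get_image(name): name is "scene" or "top"; returns (picture, depth): 400x640x3 uint8, red, green, blue; 400x640 float32, mm along the optical axis (not along the pixel's ray), 0 where there is no reading.
- r.get_calibration(name): a dict with "mtx" (3x3 intrinsics, pixels), "R" (3x3) and "t" (3): a world point X has camera coordinates R X + t. Camera axes: x right, y down, z forward; pixel columns grow to the right and rows downward; lengths in mm; the calibration is good to about 2 mm. A picture is of the moment at which its call begins. get_calibration takes no time and is no camera call.
- r.finish_job(): hands the job in; it is judged then, once.
The state is a dict: "time_s": time; "joint_positions": joint angles; "joint_velocities": joint speeds; "joint_torque": joint torques, N m; "position": TCP position; "tool_rot": TCP orientation; "wrist_force": force on the tool from outside, world axes, zero at the start; "ft_torque": the same for the moment, N m; "finger_gap": finger opening in mm; "finger_force": force on a finger pad.
Only numpy, scipy, OpenCV 4.12 (cv2) and the standard library are available. Lean on these libraries where they do the work, as an engineer would, in place of code of your own. Each camera call takes 0.05 s, during which the arm holds its last target. There are 200 camera calls.

### The job

Pick up the loose cover by its handle and set it gently over the raised rim of the plate heater so that it sits fully down and level, then let go of it; do not drop it. Only once it is on, push the sprung treadle all the way down to its stop to start the heater, hold it there for about a second and let it come back up. Leave the cover seated and the bottle, the jar and the tray where they stand.

Things in the scene. Friction and masses are not known exactly. Their poses are not given: they have to be found in the camera images.
- heater: White bench plate heater, fixed, 270 (x) x 210 (y) x 85 mm high, sloping display at its front (-x), black deck on top. Origin: centre of its underside. On the deck, centred 45 mm to +x of the origin, stands an aluminium rim, outside 101 (x) x 143 mm (y), wall 5, rising 20 mm to 105 mm above the bench; a white 24-well plate lies inside, 6 mm below the rim's top.
- rim_top (a point): Centre of the rim's mouth, at the height of the rim's top edge (105 mm over the bench); axes as the heater: the rim's long side runs along y.
- cover: Loose grey cover, like a tray turned over, 0.3 kg, outside 116 (x) x 158 mm (y), 19 high; skirt 14 deep, inside 108 x 150 mm: fits over the rim with 3.5 mm play each side, either way round. Starts skirt down on the bench. Origin: centre of its underside (skirt's edge). Black bridge handle along y: bar 100 long, 18 wide (x), 44 to 60 mm above the origin; pinch it across x, 50 mm up.
- cover_seat (a point): Underside of the cover's top plate, in its centre, 14 mm above the cover's origin; coincides with rim_top when seated.
- pedal_box: Treadle switch, fixed, on either side of the heater: grey base 165 (x) x 100 (y) x 16 mm high with a dark steel tread, 142 x 82 mm, with a ribbed rubber pad, hinged at its far (+x) end and rising to its free front end (-x). Origin: centre of the base's underside. Hinge axis along y, 66 mm to +x of the origin, 30 mm above the bench.
- pedal_pad (a point): Point on the tread's upper face where it is to be pressed, on its centre line, 112 mm from the hinge axis and 26 mm before the tread's free end; moves with the tread: about 62 mm above the bench at rest, 36 mm when fully down.
- pedal (a joint): Angle of the tread: 0 at rest (up), 0.24 rad at the lower stop. Sprung: pressing at pedal_pad takes about 6 N at the start and 11 N at the stop; it comes up by itself.
- bottle: Bystander: white bottle, 68 mm across, 150 mm high, origin under its centre.
- tip_tray: Bystander: white open tray with dividers, 85 x 125 x 50 mm, origin under its centre.
- jar: Bystander: amber jar with a black cap, 72 mm across, 100 mm high, origin under its centre.

How it is judged (in metres and radians):
On the way, in this order (a step that is already met when the one before it is completed fails the run):
1. the cover sits on the rim, fully down and level, released and still, with the treadle up (horizontal distance between cover_seat and rim_top below 0.008 m and z of cover_seat in the frame of rim_top between -0.003 and 0.003 m and angle between cover's own z axis and vertical below 0.04 rad and linear speed of cover below 0.02 m/s and contact force between the fingers and cover below 0.1 N and value of joint pedal below 0.05 rad), for 0.2 s.
2. the treadle is pushed down to its stop (beyond 0.215 rad) and held for 0.6 s, with the cover on (horizontal distance between cover_seat and rim_top below 0.008 m and z of cover_seat in the frame of rim_top between -0.003 and 0.003 m and angle between cover's own z axis and vertical below 0.04 rad and value of joint pedal above 0.215 rad), for 0.6 s.
At the end, for the whole second after the job is handed in: The cover is seated on the heater's rim: its seat point within 8 mm sideways and 3 mm in height of rim_top, tilted less than 0.04 rad, at rest and released; the treadle has come back up (below 0.03 rad) (horizontal distance between cover_seat and rim_top below 0.008 m and z of cover_seat in the frame of rim_top between -0.003 and 0.003 m and angle between cover's own z axis and vertical below 0.04 rad and linear speed of cover below 0.02 m/s and contact force between the fingers and cover below 0.1 N and value of joint pedal below 0.03 rad); the robot touches nothing.
It fails at once if the treadle is pressed down (beyond 0.12 rad) while the cover is not seated on the rim (value of joint pedal above 0.12 rad and not (horizontal distance between cover_seat and rim_top below 0.008 m and z of cover_seat in the frame of rim_top between -0.003 and 0.003 m and angle between cover's own z axis and vertical below 0.04 rad)).
It fails at once if the cover is dropped: it moves faster than 0.5 m/s with no finger touching it (linear speed of cover above 0.5 m/s and contact force between the fingers and cover below 0.05 N).
It fails at once if the bottle, the tray or the jar is moved more than 20 mm or tipped (distance of any of bottle, tip_tray, jar from where it was at the start of the episode above 0.02 m or angle between any of bottle, tip_tray, jar's own z axis and vertical above 0.3 rad).
It also fails if it takes over 51 s, if anything falls off the work surface, if the arm or the gripper's body presses on something with over 40 N, if the wrist force passes 120 N, or if a joint passes its speed limit or range.

## Working session

There is one attempt and no reset: what is moved stays moved. The work goes in short steps, Python scripts to look and compute and a tool call to move; the robot and the scene stay as the last step left them, time stands still between calls to the robot, and variables do not carry over. Pictures are saved under pics/ and viewed, at most 10 in all, crops included, and the job is handed in when it is done.

Besides the shell and the picture viewer there is one more tool, called after "Emit:" as name(argument=value, ...) on one line, values as JSON. step_arm: Moves the arm, as the interface text tells. Its arguments: {"type":"object","properties":{"plan":{"type":"string"}},"required":["plan"]}

```bash
mkdir -p pics; cat > h.py <<'E'
import numpy as np,cv2
from plant import r
def world(n,depth):
    c=r.get_calibration(n);K,R,t=[np.array(c[k],float) for k in("mtx","R","t")]
    v,u=np.mgrid[:400,:640]
    p=np.stack([(u-K[0,2])/K[0,0]*depth,(v-K[1,2])/K[1,1]*depth,depth],-1)
    return (p-t.ravel())@R
E
python3 - <<'E'
from h import *
for n in("scene","top"):
    im,d=r.get_image(n);cv2.imwrite(f"pics/{n}0.png",im[:,:,::-1]);np.save(f"{n}0.npy",d)
    c=r.get_calibration(n);print(n,-np.array(c["R"]).T@np.array(c["t"]).ravel(),d.min(),d.max())
s=r.sense();print(s["position"],s["tool_rot"],s["time_s"],s["finger_gap"],r.grip_point_offset)
E
```

```text
scene [1207.3551137  -137.56706934  877.68206742] 0.0 3289.519
top [4.48602440e+02 2.94471876e-01 1.18576464e+03] 0.0 2121.078
[176.8428255  625.08032403 230.73019925] [-1.79935609e+02 -2.59286662e-03  1.64201791e+02] 0.1 85.34843528834368 18.700000000000003
```

View pics/scene0.png

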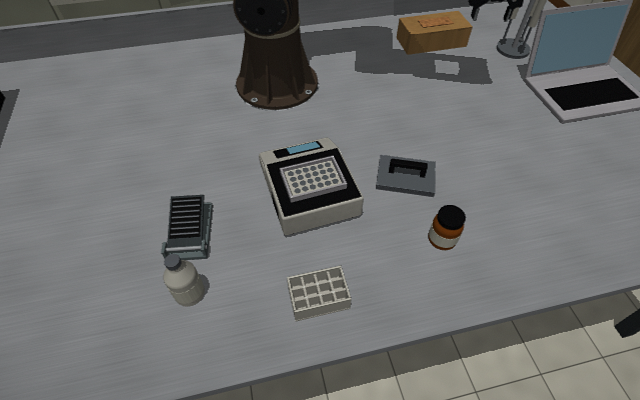

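View pics/top0.png

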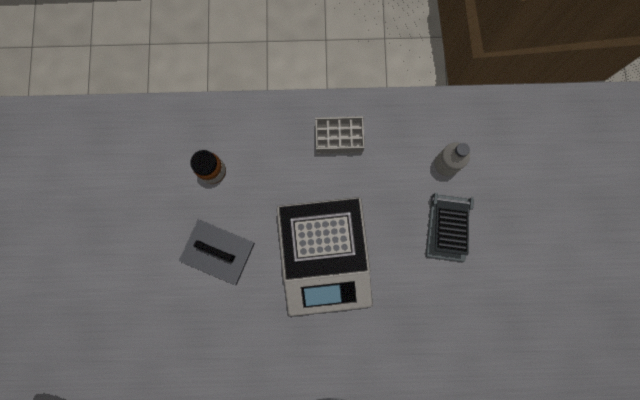

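The scene view shows the heater at (310,185), the cover at (407,172), the treadle at (187,225), the bottle at (183,280), the jar at (447,228) and the tray at (320,292). In the top view the cover handle is at (215,252), the rim at (323,237), the treadle at (450,230), the jar at (208,165), the bottle at (456,157) and the tray at (340,134).

```bash
cat > m.py <<'E'
from h import *
P={n:world(n,np.load(n+"0.npy")) for n in("scene","top")}
def rect(name,roi,z0,z1):
    for n in P:
        u0,u1,v0,v1=roi[n];p=P[n][v0:v1,u0:u1].reshape(-1,3)
        q=p[(p[:,2]>z0)&(p[:,2]<z1)]
        if len(q)<5: print(name,n,len(q));continue
        c,s,a=cv2.minAreaRect(q[:,:2].astype(np.float32));print(name,n,len(q),"c",np.round(c,1),"size",np.round(s,1),"ang",round(a,1),"z med/p95",np.round(np.percentile(q[:,2],[5,50,95]),1))
cov={"scene":(370,442,150,200),"top":(175,260,215,290)}
heat={"scene":(255,365,135,240),"top":(270,375,190,320)}
ped={"scene":(155,220,190,262),"top":(422,478,190,268)}
rect("bar",cov,48,75);rect("plate",cov,12,27);rect("bench",cov,-10,8)
rect("rim",heat,101.5,120);rect("deck",heat,80,92);rect("heat",heat,60,95)
rect("ped all",ped,6,90);rect("base",ped,8,22);rect("tread",ped,27,80)
rect("jar",{"scene":(425,470,200,252),"top":(185,230,145,190)},60,120)
rect("bottle",{"scene":(160,210,250,308),"top":(438,474,138,180)},60,170)
rect("tray",{"scene":(283,355,262,322),"top":(310,370,112,158)},30,70)
E
python3 m.py
```

```text
bar scene 269 c [514.4 275.6] size [99.3 22.5] ang 66.6 z med/p95 [49.3 57.9 61.3]
bar top 302 c [510.5 278.6] size [100.5  18.2] ang 66.1 z med/p95 [53.9 58.3 61.8]
plate scene 1504 c [514.7 275.9] size [158.8 121.1] ang 65.7 z med/p95 [14.8 18.  20.9]
plate top 2501 c [510.6 279.1] size [159.8 115.8] ang 66.1 z med/p95 [13.9 17.5 21.3]
bench scene 1674 c [501.5 286.2] size [221.1 193. ] ang 75.3 z med/p95 [-3.6 -0.8  3. ]
bench top 3511 c [511.4 282. ] size [224.8 191.8] ang 88.8 z med/p95 [-5.2 -1.4  2.3]
rim scene 393 c [538.4   4.5] size [106.  143.7] ang 4.8 z med/p95 [101.9 103.9 106.5]
rim top 430 c [535.5   6.8] size [101.2 142.9] ang 4.9 z med/p95 [101.8 103.6 106.9]
deck scene 2756 c [526.7   3.1] size [206.9 206.8] ang 5.0 z med/p95 [81.2 85.9 88.7]
deck top 4315 c [520.5   5.8] size [207.8 208.1] ang 5.0 z med/p95 [81.  85.2 89. ]
heat scene 3972 c [506.7   0.7] size [250.7 210.8] ang 5.3 z med/p95 [64.3 84.8 89.2]
heat top 6427 c [501.2   4.6] size [249.6 211.2] ang 4.8 z med/p95 [64.3 83.8 89.3]
ped all scene 2589 c [ 563.2 -319.7] size [101.8 165.9] ang 81.8 z med/p95
[... 277 characters left out ...]
8.6]
tread scene 1998 c [ 569.5 -319.9] size [101.7 149.3] ang 81.1 z med/p95 [33.3 48.8 65.3]
tread top 1899 c [ 564.4 -316.4] size [103.4 148.4] ang 80.3 z med/p95 [33.5 50.6 65.2]
jar scene 820 c [731.2 289.3] size [66.2 66.2] ang 0.1 z med/p95 [ 65.2  97.8 101.3]
jar top 704 c [722.2 292.4] size [66.6 67.3] ang 0.1 z med/p95 [ 68.   97.3 101.6]
bottle scene 1112 c [ 738.3 -326.1] size [56.7 68.1] ang 17.8 z med/p95 [ 67.3 104.7 150.1]
bottle top 714 c [ 726.  -323.4] size [67.  64.7] ang 35.0 z med/p95 [ 69.1 105.1 150. ]
tray scene 1475 c [810.5 -45.5] size [ 87.7 125.2] ang 0.5 z med/p95 [31.7 43.  50.8]
tray top 897 c [807.  -43.1] size [ 87.  124.9] ang 0.3 z med/p95 [31.8 42.7 50.4]
```

Emit:
step_arm(plan="100 -3.48 -2.03 0 0;100 -3.48 -2.03 0 0;100 -3.48 -2.03 0 0;100 -3.48 -2.03 0 0;100 -3.48 -2.03 0 0;100 -3.48 -2.03 0 0;100 -3.48 -2.03 0 0;100 -3.48 -2.03 0 0;100 -3.48 -2.03 0 0;100 -3.48 -2.03 0 0;100 -3.48 -2.03 0 0;100 -3.48 -2.03 0 0")

```text
time_s: 1.3
position: [513.3, 275.9, 231.1]
tool_rot: [-180.0, -0.0, 164.2]
wrist_force: [-0.3, 1.2, 0.4]
finger_gap: 85.4
finger_force: 0.0
```

Emit:
step_arm(plan="100 0 0 0 0.1425;100 0 0 0 0.1425;100 0 0 0 0.1425;100 0 0 0 0.1425;100 0 0 0 0.1425;100 0 0 0 0.1425;100 0 0 0 0.1425;100 0 0 0 0.1425;100 0 0 0 0.1425;100 0 0 0 0.1425;100 0 0 0 0.1425;100 0 0 0 0.1425")

```text
time_s: 2.5
position: [512.2, 277.2, 231.0]
tool_rot: [-180.0, 0.0, 65.9]
wrist_force: [1.1, -0.6, -0.1]
finger_gap: 85.5
finger_force: 0.0
```

Emit:
step_arm(plan="100 0 0 0 0;100 0 0 0 0;100 0 0 0 0")

```text
time_s: 2.8
position: [512.4, 277.3, 231.2]
tool_rot: [-180.0, 0.0, 66.4]
wrist_force: [-0.4, -0.0, -0.1]
finger_gap: 85.5
finger_force: 0.0
```

Emit:
step_arm(plan="100 0 0 3 0;100 0 0 3 0;100 0 0 3 0;100 0 0 3 0;100 0 0 2 0;100 0 0 2 0;100 0 0 1.5 0;100 0 0 1 0;100 0 0 0.8 0;100 0 0 0.6 0;100 0 0 0 0;100 0 0 0 0")

```text
time_s: 4.0
position: [512.7, 277.4, 32.7]
tool_rot: [180.0, -0.0, 66.2]
wrist_force: [-0.2, -0.9, 0.2]
finger_gap: 85.7
finger_force: 0.0
```

Emit:
step_arm(plan="0 0 0 0 0;0 0 0 0 0;0 0 0 0 0;0 0 0 0 0;0 0 0 0 0;0 0 0 0 0;0 0 0 0 0;0 0 0 0 0;0 0 0 0 0;0 0 0 0 0;0 0 0 0 0")

```text
time_s: 5.1
position: [512.5, 277.4, 32.6]
tool_rot: [180.0, -0.0, 66.2]
wrist_force: [-0.9, -1.1, 6.1]
finger_gap: 17.0
finger_force: 59.2
```

Emit:
step_arm(plan="0 0 0 -0.5 0;0 0 0 -1 0;0 0 0 -1.5 0;0 0 0 -2 0;0 0 0 -2 0;0 0 0 -2 0;0 0 0 -2 0;0 0 0 -1.5 0;0 0 0 -1 0;0 0 0 -0.5 0;0 0 0 0 0;0 0 0 0 0")

```text
time_s: 6.3
position: [512.2, 277.2, 171.9]
tool_rot: [-180.0, 0.0, 66.2]
wrist_force: [0.3, -0.1, -2.5]
finger_gap: 17.1
finger_force: 58.7
```

Emit:
step_arm(plan="0 -1.2 0.66 0 0;0 -2.385 1.32 0 0;0 -2.385 1.32 0 0;0 -2.385 1.32 0 0;0 -2.385 1.32 0 0;0 -2.385 1.32 0 0;0 -2.385 1.32 0 0;0 -2.385 1.32 0 0;0 -2.385 1.32 0 0;0 -2.385 1.32 0 0;0 -2.385 1.32 0 0;0 -1.185 0.66 0 0")

```text
time_s: 7.5
position: [539.0, -23.7, 171.7]
tool_rot: [-179.9, 0.0, 66.1]
wrist_force: [0.4, 0.2, -1.2]
finger_gap: 17.4
finger_force: 58.7
```

Emit:
step_arm(plan="0 0 0 0 -0.05;0 0 0 0 -0.1;0 0 0 0 -0.1;0 0 0 0 -0.1;0 0 0 0 -0.1;0 0 0 0 -0.05;0 0 0 0 0;0 0 0 0 0;0 0 0 0 0")

```text
time_s: 8.4
position: [539.4, -21.3, 172.1]
tool_rot: [-180.0, -0.0, 94.8]
wrist_force: [0.7, 1.2, -2.3]
finger_gap: 17.0
finger_force: 58.8
```

```bash
cat > m2.py <<'E'
from h import *
s=r.sense();print(s["position"],s["tool_rot"],s["finger_gap"],s["wrist_force"],s["finger_force"])
for n in("scene","top"):
    im,d=r.get_image(n);cv2.imwrite(f"pics/{n}1.png",im[:,:,::-1]);np.save(f"{n}1.npy",d)
    p=world(n,d).reshape(-1,3)
    for z0,z1 in((148,170),):
        q=p[(abs(p[:,0]-537)<100)&(abs(p[:,1]-5)<105)&(p[:,2]>z0)&(p[:,2]<z1)]
        c,w,a=cv2.minAreaRect(q[:,:2].astype(np.float32));print(n,len(q),c,w,a,np.percentile(q[:,2],[5,50,95]))
        A=np.c_[q[:,:2]-q[:,:2].mean(0),np.ones(len(q))]
        for _ in range(4):
            f=np.linalg.lstsq(A,q[:,2],rcond=None)[0];e=q[:,2]-A@f;k=abs(e)<3;A,q=A[k],q[k]
        print("tilt",f)
E
python3 m2.py
```

```text
[539.38869341 -21.30898493 172.13166311] [-1.79979576e+02 -4.11998560e-03  9.47898485e+01] 17.00374639706487 [ 0.7343119   1.22844514 -2.27975566] 58.754281997680664
scene 1957 (542.8447875976562, -22.845260620117188) (119.2418212890625, 158.9487762451172) 4.946276664733887 [153.32443309 157.80632867 160.2268723 ]
tilt [-2.83503046e-04 -1.36385157e-03  1.57840576e+02]
top 761 (503.4524230957031, -21.396072387695312) (44.63766860961914, 153.7748260498047) 4.775620460510254 [154.27577926 157.26278379 160.31826026]
tilt [7.62913492e-03 4.59084180e-04 1.57219893e+02]
```

View pics/scene1.png

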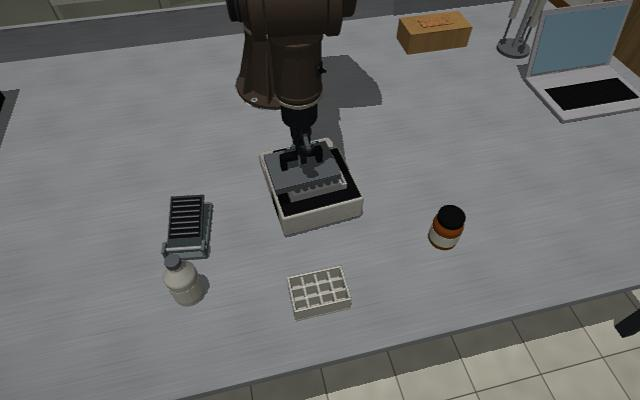

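The cover hangs level in the gripper over the heater at (310,170). It is 27 mm too far to -y, because I sent one row too many; I'll correct that before lowering.

Emit:
step_arm(plan="0 0.73 -0.01 0 0;0 1 -0.01 0 0;0 1 -0.02 0 0;0 0 0 0 0;0 0 0 0.7 0;0 0 0 1 0;0 0 0 0.8 0;0 0 0 0.5 0;0 0 0 0 0;0 0 0 0 0")

```text
time_s: 9.5
position: [536.8, 5.7, 142.1]
tool_rot: [-180.0, -0.0, 94.9]
wrist_force: [-0.7, 1.0, -2.5]
finger_gap: 16.9
finger_force: 58.7
```

```bash
sed -i 's/(148,170)/(118,137)/' m2.py; python3 m2.py
```

```text
[536.8364791    5.72802374 142.14318321] [-1.79980736e+02 -1.38204854e-03  9.48572398e+01] 16.901861119044323 [-0.68663317  0.98994118 -2.51817314] 58.743093609809875
scene 1897 (540.3392944335938, 3.9153823852539062) (119.72462463378906, 158.6399383544922) 4.641724109649658 [122.38704086 127.69043036 130.24411883]
tilt [-1.41072578e-03 -6.24177494e-04  1.27750375e+02]
top 621 (489.98944091796875, 10.329803466796875) (143.45632934570312, 34.553565979003906) 88.88898468017578 [123.99339503 127.32527102 130.57868144]
tilt [-4.74313156e-03 -1.54536701e-03  1.27382006e+02]
```

Emit:
step_arm(plan="0 0 0 0.3 0;0 0 0 0.3 0;0 0 0 0.2 0;0 0 0 0.2 0;0 0 0 0 0")

```text
time_s: 10.1
position: [536.7, 5.9, 132.0]
tool_rot: [-180.0, -0.0, 94.9]
wrist_force: [-0.4, -0.2, -2.5]
finger_gap: 17.3
finger_force: 58.7
```

Emit:
step_arm(plan="0 0 0 0.2 0;0 0 0 0.2 0;0 0 0 0.1 0;0 0 0 0.1 0;0 0 0 0 0;0 0 0 0 0")

```text
time_s: 10.7
position: [536.9, 5.9, 126.3]
tool_rot: [180.0, -0.0, 94.9]
wrist_force: [-0.6, 0.0, -2.0]
finger_gap: 17.2
finger_force: 58.7
```

Cleanly engaged, with no side force. I'll lower the last few mm.

Emit:
step_arm(plan="0 0 0 0.1 0;0 0 0 0.1 0;0 0 0 0.05 0;0 0 0 0.02 0;0 0 0 0 0;0 0 0 0 0")

```text
time_s: 11.3
position: [536.8, 5.9, 123.6]
tool_rot: [-180.0, 0.0, 94.9]
wrist_force: [-0.6, 0.1, -2.8]
finger_gap: 17.1
finger_force: 58.9
```

Emit:
step_arm(plan="0 0 0 0.05 0;0 0 0 0 0;0 0 0 0 0")

```text
time_s: 11.6
position: [536.9, 5.9, 123.5]
tool_rot: [180.0, 0.0, 94.9]
wrist_force: [-3.5, -0.1, 8.1]
finger_gap: 17.2
finger_force: 60.2
```

Emit:
step_arm(plan="0 0 0 0.05 0;0 0 0 0 0;0 0 0 0 0")

```text
time_s: 11.9
position: [536.9, 5.9, 123.5]
tool_rot: [180.0, 0.0, 94.9]
wrist_force: [-6.3, 0.1, 19.1]
finger_gap: 16.9
finger_force: 61.6
```

Emit:
step_arm(plan="0 0 0 -0.05 0;0 0 0 0 0;30 0 0 0 0;60 0 0 0 0;100 0 0 0 0;100 0 0 0 0;100 0 0 0 0;100 0 0 0 0;100 0 0 0 0;100 0 0 0 0")

```text
time_s: 12.9
position: [536.9, 5.9, 123.1]
tool_rot: [-180.0, 0.0, 94.9]
wrist_force: [-0.5, 0.4, 0.5]
finger_gap: 85.6
finger_force: 0.0
```

Emit:
step_arm(plan="100 0 0 -0.5 0;100 0 0 -1.5 0;100 0 0 -2 0;100 0 0 -3 0;100 0 0 -3 0;100 0 0 -2 0;100 0 0 -1 0;100 0 0 0 0")

```text
time_s: 13.7
position: [537.4, 5.9, 254.3]
tool_rot: [179.9, 0.0, 94.9]
wrist_force: [0.8, 0.7, 0.2]
finger_gap: 85.2
finger_force: 0.0
```

```bash
cat > m3.py <<'E'
from h import *
s=r.sense();print(s["position"],s["tool_rot"],s["finger_gap"],s["wrist_force"],s["joint_positions"])
for n in("scene","top"):
    im,d=r.get_image(n);cv2.imwrite(f"pics/{n}3.png",im[:,:,::-1]);np.save(f"{n}3.npy",d)
    p=world(n,d).reshape(-1,3)
    q=p[(abs(p[:,0]-537)<100)&(abs(p[:,1]-5)<105)&(p[:,2]>101)&(p[:,2]<118)]
    c,w,a=cv2.minAreaRect(q[:,:2].astype(np.float32));print(n,len(q),c,w,a)
    A=np.c_[q[:,:2]-q[:,:2].mean(0),np.ones(len(q))]
    for _ in range(4):
        f=np.linalg.lstsq(A,q[:,2],rcond=None)[0];e=q[:,2]-A@f;k=abs(e)<3;A,q=A[k],q[k]
    print("tilt",f)
# pedal: tread points in the base frame
C=np.array([560.7,-317.8]);th=np.radians(-8.6);ex=np.array([np.cos(th),np.sin(th)]);ey=np.array([-ex[1],ex[0]])
for n in("scene","top"):
    p=world(n,np.load(n+"0.npy")).reshape(-1,3);l=np.c_[(p[:,:2]-C)@ex,(p[:,:2]-C)@ey]
    k=(abs(l[:,1])<35)&(abs(l[:,0])<78)&(p[:,2]>25);L=l[k];Z=p[k,2]
    f=np.polyfit(L[:,0],Z,1);print(n,"x range",L[:,0].min(),L[:,0].max(),"fit",f,"z at pad",np.polyval(f,66-112*np.cos(.24)),)
    k=(abs(l[:,1])<60)&(abs(l[:,0])<90)&(p[:,2]>52);print("front y range",l[k,1].min(),l[k,1].max(),l[k,0].min())
print("pad xy",C+ex*(66-112*.97))
E
python3 m3.py
```

```text
[537.4189235    5.85140481 254.27709055] [1.79875226e+02 1.44476299e-02 9.48686824e+01] 85.22839970843755 [0.78987239 0.70185919 0.15066968] [-2.60940794e+00  1.70450556e+01  1.04791523e+02  2.25631618e-03
  5.80378278e+01 -7.47929837e+00]
scene 1932 (541.1307373046875, 4.4241790771484375) (119.59362030029297, 159.02581787109375) 5.061882495880127
tilt [-4.75433496e-04 -5.05541616e-04  1.09160098e+02]
top 855 (496.3789367675781, 4.339164733886719) (157.99737548828125, 48.95924758911133) 89.60636138916016
tilt [7.06770106e-03 5.18462011e-04 1.08588053e+02]
scene x range -65.61548268589922 74.52340920576906 fit [-0.25614067 51.922685  ] z at pad 62.88290664304607
front y range -43.25211338405874 39.70398318155768 -65.64440174662074
top x range -70.38134374505113 68.91390032976656 fit [-0.24921862 50.16109605] z at pad 60.82512423670926
front y range -41.167598845180066 42.505700128627694 -70.90994459219515
pad xy [ 518.53942791 -311.42381296]
```

View pics/scene3.png

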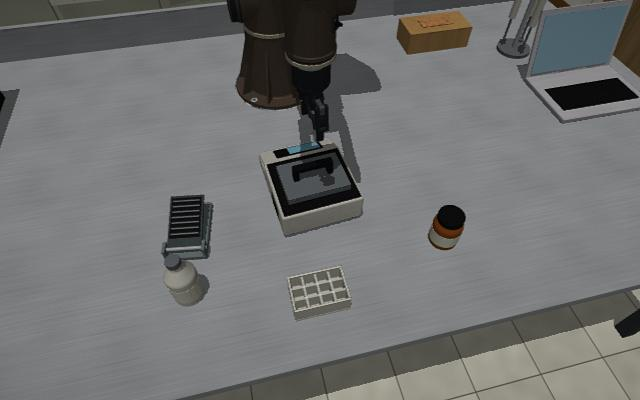

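The cover sits level on the rim at (315,178), released and at the height expected. Next is the treadle, at (187,225).

Emit:
step_arm(plan="0 -1.6 -0.23 0 0;0 -3.146 -0.458 0 0;0 -3.146 -0.458 0 0;0 -3.146 -0.458 0 0;0 -3.146 -0.458 0 0;0 -3.146 -0.458 0 0;0 -3.146 -0.458 0 0;0 -3.146 -0.458 0 0;0 -3.146 -0.458 0 0;0 -3.146 -0.458 0 0;0 -1.55 -0.23 0 0;0 0 0 0 0")

```text
time_s: 15.0
position: [517.2, -312.9, 251.7]
tool_rot: [-179.9, -0.1, 94.8]
wrist_force: [0.7, 0.6, -0.7]
finger_gap: 0.1
finger_force: 0.0
```

Emit:
step_arm(plan="0 0 0 2 0;0 0 0 3 0;0 0 0 3 0;0 0 0 3 0;0 0 0 3 0;0 0 0 2 0;0 0 0 1.5 0;0 0 0 0.8 0;0 0 0 0 0;0 0 0 0 0")

```text
time_s: 16.0
position: [518.4, -311.6, 70.8]
tool_rot: [180.0, 0.0, 94.9]
wrist_force: [-0.5, 0.4, 0.1]
finger_gap: 0.0
finger_force: 0.0
```

Emit:
step_arm(plan="0 0 0 0.3 0;0 0 0 0.4 0;0 0 0 0.4 0;0 0 0 0.4 0;0 0 0 0.4 0;0 0 0 0.4 0;0 0 0 0.4 0;0 0 0 0.3 0;0 0 0 0.2 0;0 0 0 0.1 0;0 0 0 0.1 0;0 0 0 0 0")

```text
time_s: 17.2
position: [517.2, -311.4, 36.1]
tool_rot: [-179.9, -0.0, 94.9]
wrist_force: [-6.9, 0.3, 10.0]
finger_gap: -0.0
finger_force: 5.0
```

Emit:
step_arm(plan="0 0 0 0.1 0;0 0 0 0 0;0 0 0 0 0")

```text
time_s: 17.5
position: [517.1, -311.4, 35.7]
tool_rot: [-179.9, -0.0, 94.9]
wrist_force: [-9.2, 1.4, 19.6]
finger_gap: 0.1
finger_force: 9.8
```

At the stop: the force is rising and the height is 35.7 mm. I'll hold here, then release.

Emit:
step_arm(plan="0 0 0 0 0;0 0 0 0 0;0 0 0 0 0;0 0 0 0 0;0 0 0 0 0;0 0 0 0 0;0 0 0 0 0;0 0 0 0 0;0 0 0 0 0;0 0 0 0 0")

```text
time_s: 18.5
position: [517.2, -311.5, 35.7]
tool_rot: [-180.0, -0.0, 94.9]
wrist_force: [-8.0, 1.8, 18.9]
finger_gap: 0.3
finger_force: 9.8
```

Emit:
step_arm(plan="0 0 0 -0.4 0;0 0 0 -0.6 0;0 0 0 -0.8 0;0 0 0 -0.8 0;0 0 0 -1 0;0 0 0 -2 0;0 0 0 -3 0;0 0 0 -3 0;0 0 0 -3 0;0 0 0 -1 0;0 0 0 0 0;0 0 0 0 0")

```text
time_s: 19.7
position: [517.3, -311.2, 190.2]
tool_rot: [-179.9, -0.0, 94.9]
wrist_force: [-0.3, 0.0, -0.4]
finger_gap: 0.0
finger_force: 0.0
```

```bash
python3 m3.py | head -5; sed 's/0.npy/3.npy/' m.py | python3 - | grep -E "^(tread|jar|bottle|tray)"
```

```text
[ 517.26797165 -311.16201026  190.18430989] [-1.79939078e+02 -4.59420900e-02  9.48681426e+01] 0.009694965028928264 [-0.28353445  0.04868559 -0.41031371] [-3.39047016e+01  2.63469337e+01  1.00123822e+02 -2.89882163e-03
  5.36055116e+01 -3.87711471e+01]
scene 1942 (540.6644287109375, 4.0623016357421875) (118.41693115234375, 158.58908081054688) 4.434043884277344
tilt [ 5.73971905e-04 -6.93469079e-04  1.09242388e+02]
top 2910 (536.7904052734375, 6.806121826171875) (116.37088775634766, 158.1300506591797) 4.863527774810791
tread scene 1999 c [ 568.9 -319.4] size [102.9 150.5] ang 81.1 z med/p95 [33.2 48.9 65.8]
tread top 1793 c [ 563.9 -318.3] size [104.6 148.2] ang 81.4 z med/p95 [33.1 50.5 65.4]
jar scene 819 c [731.4 290.8] size [66.  67.9] ang 10.2 z med/p95 [ 65.   97.6 101.3]
jar top 706 c [722.1 292.7] size [67.2 66.9] ang 88.6 z med/p95 [ 66.9  97.3 101.6]
bottle scene 1112 c [ 738.4 -326.2] size [57.4 68.1] ang 16.3 z med/p95 [ 66.7 104.4 150.2]
bottle top 710 c [ 725.2 -323. ] size [67.4 62.3] ang 38.0 z med/p95 [ 68.  105.  149.9]
tray scene 1465 c [810.7 -45.6] size [ 87. 125.] ang 0.3 z med/p95 [31.8 42.9 50.6]
tray top 887 c [806.6 -43.3] size [ 86.2 125.2] ang 0.7 z med/p95 [32.  43.  50.5]
```

View pics/scene3.png

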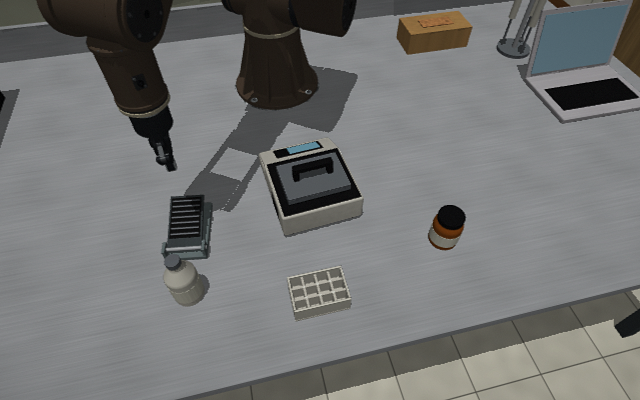

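The cover is seated at (315,178), the treadle at (187,225) is back up, and the bystanders haven't moved. The arm is clear of everything.

```bash
python3 -c "
from plant import r
print(r.finish_job())"
```

```text
the job is handed in; nothing more can be done
None
```

The job is handed in with no verdict returned: by the cameras the cover sits level on the rim and released, the treadle was held at its stop for about 1.3 s and came back up, and the bottle, jar and tray have not moved.

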